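Pack the bail-arm tote for collection and ring for it

TASK

Pack the blue tote for collection: swing its two orange bail arms fully out to the ends, stand every conical flask that is there upright on the tote's floor, then swing both arms fully back in over the tote. Stack the grey handled tray level and square on the two arms, with the ribs under it nested between the arms' bars, and last press the red plunger of the call bell down to its stop and let it come up again. Leave the two black-lidded jars where they stand.

Things in the scene. Friction and masses are not known exactly. Their poses are not given: they have to be found in the camera images.
- tote: blue open tote fixed in a dock on the bench, outside 168 x 230 x 125 mm (x, y, z), walls and floor 4 mm thick, inside 160 x 222 mm. Origin: centre of its underside, on the bench; its y axis runs along its length towards the left bail arm's end. Flasks fit in a 2 x 2 pattern at about x = +-40, y = +-50 mm
- bail_left (a joint): left (+y) bail arm: a U of 7 mm steel wire, legs pivoting on the outside of the tote's long walls at tote frame y = +0.105, z = 0.113. Angle, rad: 0 = fully in (bar over the opening), 3.04 = fully out (bar beyond the end wall), upright at about 1.26. It turns freely and falls by its weight to either side of upright, onto a stop at each end; no spring or latch
- bail_right (a joint): right (-y) bail arm: a U of 7 mm steel wire, legs pivoting on the outside of the tote's long walls at tote frame y = -0.105, z = 0.113. Angle, rad: 0 = fully in (bar over the opening), 3.04 = fully out (bar beyond the end wall), upright at about 1.26. It turns freely and falls by its weight to either side of upright, onto a stop at each end; no spring or latch
- bail_left_bar (a point): middle of the left bail arm's orange round bar, 10 mm thick, 184 mm long, parallel to the tote's x, 63 mm from the pivot line. Fully in: tote frame (0, +0.045, 0.132), just above the 125 mm rim; fully out: (0, +0.167, 0.100), about 50 mm outside the end wall
- bail_right_bar (a point): middle of the right bail arm's orange round bar, 10 mm thick, 184 mm long, parallel to the tote's x, 63 mm from the pivot line. Fully in: tote frame (0, -0.045, 0.132), just above the 125 mm rim; fully out: (0, -0.167, 0.100), about 50 mm outside the end wall
- tray: loose grey tray, 150 x 180 mm (x, y), walls 50 mm high, 0.25 to 0.5 kg. Origin: centre of underside, at the foot of two black ribs it stands on (120 mm along x, 6 thick, 10 high, outer faces at y = +-36 mm). Stacked, the ribs go between the bars (inner faces y = +-40 mm in the tote), the floor rests on the bars, origin 127 mm above the tote's; either way round
- tray_grip (a point): middle of the tray's level handle bar, 97 mm above the tray's origin; the black bar, on two upright posts, is 118 mm long along the tray's x, 14 mm thick (y), 16 mm high
- plunger_top (a point): centre of the top of the call bell's red plunger head, 22 mm across, 60 mm above the bench when up; the bell is a 72 mm wide steel dome, fixed to the bench
- plunger (a joint): how far the plunger is pressed, m: 0 up, 0.008 at its stop; a spring pushes it back, about 1 N at first and 4.5 N at the stop
- flask_a: conical glass flask with white cotton plug, 61 mm wide at the foot, 111 mm high with plug, neck top at 93 mm; 0.05 to 0.1 kg. Origin: centre of the underside, z up its axis. Grip the neck from above, about 88 mm above its foot (there a smooth cone about 30 mm wide, widening downwards). May be absent (None)
- flask_b: conical glass flask with white cotton plug, 57 mm wide at the foot, 102 mm high with plug, neck top at 85 mm; 0.05 to 0.1 kg. Origin: centre of the underside, z up its axis. Grip the neck from above, about 80 mm above its foot (there a smooth cone about 30 mm wide, widening downwards). May be absent (None)
- flask_c: conical glass flask with white cotton plug, 61 mm wide at the foot, 111 mm high with plug, neck top at 93 mm; 0.05 to 0.1 kg. Origin: centre of the underside, z up its axis. Grip the neck from above, about 88 mm above its foot (there a smooth cone about 30 mm wide, widening downwards). May be absent (None)
- flask_d: conical glass flask with white cotton plug, 57 mm wide at the foot, 102 mm high with plug, neck top at 85 mm; 0.05 to 0.1 kg. Origin: centre of the underside, z up its axis. Grip the neck from above, about 80 mm above its foot (there a smooth cone about 30 mm wide, widening downwards). May be absent (None)
- jar_a: black-lidded jar, 60 mm wide, 125 mm high, a bystander near the flasks
- jar_b: black-lidded jar, 60 mm wide, 125 mm high, a bystander at the back right

How it is judged (in metres and radians):
On the way, in this order (a step that is already met when the one before it is completed fails the run):
1. both bail arms swung fully out (value of joint each of bail_left, bail_right above 2.85 rad), for 0.2 s.
2. every flask stands upright in the tote, the arms still out (all of step 1 and x of flask_a in the frame of tote between -0.082 and 0.082 m and y of flask_a in the frame of tote between -0.112 and 0.112 m and z of flask_a in the frame of tote between -0.005 and 0.015 m and angle between each of flask_a, flask_b, flask_c, flask_d's own z axis and vertical below 0.15 rad and x of flask_b in the frame of tote between -0.082 and 0.082 m and y of flask_b in the frame of tote between -0.112 and 0.112 m and z of flask_b in the frame of tote between -0.005 and 0.015 m and x of flask_c in the frame of tote between -0.082 and 0.082 m and y of flask_c in the frame of tote between -0.112 and 0.112 m and z of flask_c in the frame of tote between -0.005 and 0.015 m and x of flask_d in the frame of tote between -0.082 and 0.082 m and y of flask_d in the frame of tote between -0.112 and 0.112 m and z of flask_d in the frame of tote between -0.005 and 0.015 m and linear speed of each of flask_a, flask_b, flask_c, flask_d below 0.02 m/s), for 0.2 s.
3. both arms swung fully in over the flasks (value of joint each of bail_left, bail_right below 0.12 rad and x of flask_a in the frame of tote between -0.082 and 0.082 m and y of flask_a in the frame of tote between -0.112 and 0.112 m and z of flask_a in the frame of tote between -0.005 and 0.015 m and angle between each of flask_a, flask_b, flask_c, flask_d's own z axis and vertical below 0.15 rad and x of flask_b in the frame of tote between -0.082 and 0.082 m and y of flask_b in the frame of tote between -0.112 and 0.112 m and z of flask_b in the frame of tote between -0.005 and 0.015 m and x of flask_c in the frame of tote between -0.082 and 0.082 m and y of flask_c in the frame of tote between -0.112 and 0.112 m and z of flask_c in the frame of tote between -0.005 and 0.015 m and x of flask_d in the frame of tote between -0.082 and 0.082 m and y of flask_d in the frame of tote between -0.112 and 0.112 m and z of flask_d in the frame of tote between -0.005 and 0.015 m), for 0.2 s.
4. the tray rests level on both arms, nested (all of step 3 and x of tray in the frame of tote between -0.02 and 0.02 m and y of tray in the frame of tote between -0.01 and 0.01 m and z of tray in the frame of tote between 0.119 and 0.133 m and angle between tray's own z axis and vertical below 0.05 rad and angle between the y axis of tray and the y axis of tote, either way round below 0.1 rad and contact force between tray and tote above 1 N), for 0.3 s.
5. bell plunger pressed to its stop (value of joint plunger above 0.0068 m and value of joint each of bail_left, bail_right below 0.12 rad), for 0.05 s.
At the end, for the whole second after the job is handed in: Arms within 0.12 rad of fully in; all flasks on the tote floor, within 0.15 rad of upright; tray at rest on both arms, within 20 mm (along the bars) and 10 mm (across) of the tote centre, 0.05 rad of level, 0.1 rad of square; plunger up within 2.5 mm (all of step 4 and linear speed of each of flask_a, flask_b, flask_c, flask_d, tray below 0.02 m/s and value of joint plunger below 0.0025 m); the robot touches nothing.
It fails at once if a black-lidded jar is shoved more than 4 cm or knocked over (distance of any of jar_a, jar_b from where it was at the start of the episode above 0.04 m or angle between any of jar_a, jar_b's own z axis and vertical above 0.5 rad).
Of flask_a, flask_b, flask_c, flask_d only 2 to 4 are there at a start; the rules pass over those that are not, and their reading is None.
At some moment in a run one of tray may be knocked a few centimetres aside while the robot is not near it.
It also fails if it takes over 210 s, if anything falls off the work surface, if the arm or the gripper's body presses on something with over 40 N, if the wrist force passes 120 N, or if a joint passes its speed limit or range.

ROBOT

A 6-joint arm with a two-finger parallel gripper is mounted at the origin on a cart in front of the work surface, level with it; the furniture and walls round the work are solid. World frame = base frame: x ahead of the robot, y to its left, z up, the work surface at z = 0. Lengths are in mm, angles in rad, forces in N, time in s.
With the tool pointing down it reaches from about 400 to 825 mm from the base axis. Payload 7 kg.
Tool frame: the origin (TCP) lies midway between the tips of the shut fingers; the grasp point (between the pads) lies 19 mm behind it; z points along the fingers, y is the line along which they close (so a half turn about z gives the same grasp; the last joint's range is limited). The gripper opens to 88 mm and grips with 3 to 60 N. Pads are 19 mm wide; open, the fingers measure 130 mm over their backs; the gripper's body (78 mm by 193 mm) begins 47 mm behind the grasp point.
Start: joints at [-1.006, 0.359, 0.012, 0, -1.224, -0.288], TCP at [184.437, -649.291, 226.561] pointing down, gripper open.
Joint ranges: [-3.07, 3.07], [-1.43, 2.12], [-1.02, 1.25], [-3.03, 1.67], [-3.05, -0], [-3.03, 3.03]. Speed limits (rad/s): [2.39, 2.39, 3.01, 3.14, 3.14, 3.14].

INTERFACE

Orientations are given as a unit quaternion [x, y, z, w].
In Python, from plant import move_ptp, line_to, move_joints, move_gripper, pause, solve_ik, camera, get_calibration, Unreachable, close_job, find_in, masks_of, current_t, current_joint_pos, current_qvel, current_tau, current_tcp_pos, current_eef_rot, current_contact_force, current_moment, current_width, current_finger_force gives the robot as it stands. Calls block until the motion is done:
- move_ptp(position, orientation): joint-space move of the TCP to a pose.
- line_to(position, velocity=150, ori=None): straight line of the TCP; ori=None keeps the orientation; velocity is the mean speed in mm/s.
- move_joints(angles): joint-space move.
- move_gripper(opening, force=None): finger opening in mm; force is the grip in N (None keeps the last); returns when the fingers have stopped.
- pause(seconds).
- solve_ik(position, orientation): joint angles nearest the present ones, or None.
- camera(name): name is "scene" or "top"; returns the picture (400x640x3 uint8, red, green, blue); there is no depth.
- get_calibration(name): a dict with "fx", "fy", "cx", "cy" (pixels), "distortion" ([k1, k2, p1, p2, k3] as OpenCV has them; the pictures are not rectified), "view" (4x4, takes a point from world to camera coordinates). Camera axes: x right, y up, looking along -z (the intrinsics and any distortion apply to the point x, -y, -z); pixel columns grow to the right and rows downward; lengths in mm; the calibration is good to about 2 mm. A picture is of the moment at which its call begins. get_calibration takes no time and is no camera call.
A pose or a line that the arm cannot do raises Unreachable and nothing moves.
- close_job(): hands the job in; it is judged then, once.
Trained networks look in the newest picture that a camera, given by its name, has taken for a name from the list of things; names that differ only in an ending like _2 or _b are one class to them, and where a whole thing is asked for, a point or a joint stands for the part that bears it (a point fixed in the world has none). Each returns a list of dicts, best first, with "conf" (0 to 1); they miss things now and then, are a little off and sometimes report something else, mostly with a low value. They report only what shows in the picture. A call takes as long as a camera call.
- find_in(camera, target): "point" ([column, row] in pixels, amid what is visible of it).
- masks_of(camera, target): "mask" (400x640 bool, what is visible of it) and "point" ([column, row] in pixels, amid what is visible of it).
Readings, each from a call of its own:
- current_t(): time.
- current_joint_pos(): joint angles.
- current_qvel(): joint speeds.
- current_tau(): joint torques, N m.
- current_tcp_pos(): TCP position.
- current_eef_rot(): TCP orientation.
- current_contact_force(): force on the tool from outside, world axes, zero at the start.
- current_moment(): the same for the moment, N m.
- current_width(): finger opening in mm.
- current_finger_force(): force on a finger pad.
Only numpy, scipy, OpenCV 4.12 (cv2) and the standard library are available. Lean on these libraries where they do the work, as an engineer would, in place of code of your own. Each camera call takes 0.05 s, during which the arm holds its last target. There are 200 camera calls.

## Working session

There is one attempt and no reset: what is moved stays moved. The work goes in short steps, each a Python script; the robot and the scene stay as the last script left them, time stands still between calls to the robot, and variables do not carry over. Pictures are saved under pics/ and viewed, at most 19 in all, crops included, and the job is handed in when it is done.

```bash
ls; mkdir -p pics; python3 - <<'E'
from plant import *
import cv2,numpy as np
for n in("scene","top"):
    im=camera(n); cv2.imwrite(f"pics/{n}0.png",im[:,:,::-1])
    c=get_calibration(n); print(n,{k:np.round(v,3).tolist() for k,v in c.items()})
    for t in("tote","bail_left_bar","bail_right_bar","tray","tray_grip","plunger_top","flask_a","jar_a"):
        print(t,[(np.round(d["point"]).tolist(),round(d["conf"],2)) for d in find_in(n,t)])
print(current_t(),current_eef_rot(),current_joint_pos())
E
```

```text
pics
plant.py
scene {'fx': 396.299, 'fy': 396.299, 'cx': 315.152, 'cy': 196.539, 'distortion': [0.022, 0.0, 0.0, 0.0, 0.0], 'view': [[-0.912, -0.411, 0.009, 465.047], [0.163, -0.343, 0.925, -180.597], [-0.377, 0.845, 0.38, -974.161], [0.0, 0.0, 0.0, 1.0]]}
tote [([302.0, 210.0], 0.81), ([295.0, 165.0], 0.42)]
bail_left_bar [([308.0, 192.0], 0.76)]
bail_right_bar [([315.0, 180.0], 0.66), ([307.0, 210.0], 0.62)]
tray [([377.0, 189.0], 0.87)]
tray_grip [([377.0, 186.0], 0.91)]
plunger_top []
flask_a [([274.0, 311.0], 0.77), ([259.0, 269.0], 0.68), ([222.0, 297.0], 0.63)]
jar_a [([294.0, 163.0], 0.84), ([341.0, 286.0], 0.57)]
top {'fx': 496.679, 'fy': 496.679, 'cx': 311.674, 'cy': 198.215, 'distortion': [-0.095, 0.0, 0.0, 0.0, 0.0], 'view': [[0.002, -1.0, 0.0, 15.518], [0.89, 0.002, 0.457, -479.866], [-0.457, -0.001, 0.89, -1492.383], [0.0, 0.0, 0.0, 1.0]]}
tote [([303.0, 183.0], 0.69)]
bail_left_bar [([305.0, 184.0], 0.48)]
bail_right_bar [([329.0, 164.0], 0.63)]
tray [([397.0, 242.0], 0.66)]
tray_grip [([230.0, 202.0], 0.65), ([398.0, 243.0], 0.47), ([303.0, 185.0], 0.41)]
plunger_top []
flask_a [([201.0, 225.0], 0.62), ([231.0, 202.0], 0.58), ([205.0, 197.0], 0.51)]
jar_a [([218.0, 251.0], 0.56), ([325.0, 167.0], 0.47)]
0.9 [-1.37956167e-01  9.90438335e-01  7.78421352e-06  1.38587448e-05] [-1.00589184e+00  3.58597476e-01  1.18939409e-02 -3.36789431e-05
 -1.22409550e+00 -2.88097941e-01]
```

```bash
python3 - <<'E'
import cv2
a=cv2.imread("pics/scene0.png");b=cv2.imread("pics/top0.png")
cv2.imwrite("pics/s1.png",cv2.resize(a[110:380,150:510],(800,600),interpolation=cv2.INTER_CUBIC))
cv2.imwrite("pics/t1.png",cv2.resize(b[110:320,160:440],(800,600),interpolation=cv2.INTER_CUBIC))
E
```

```text
(no output)
```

View pics/s1.png

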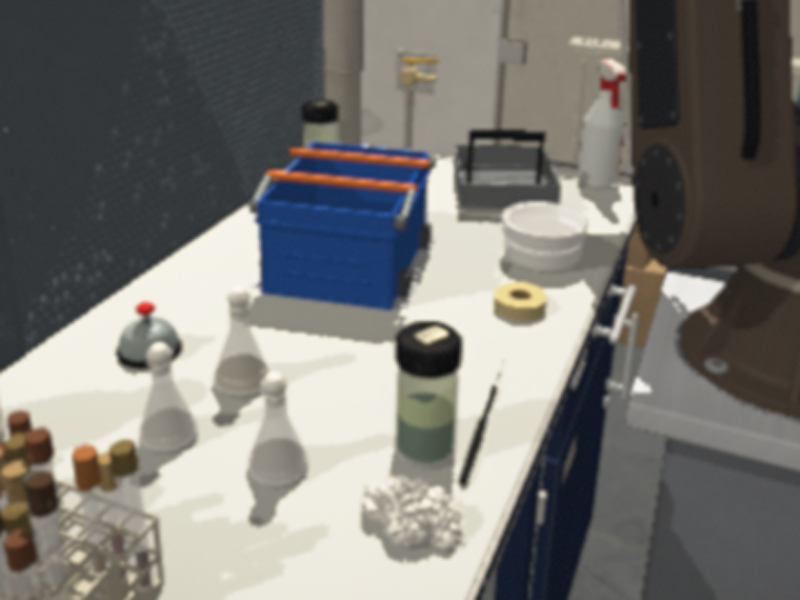

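View pics/t1.png

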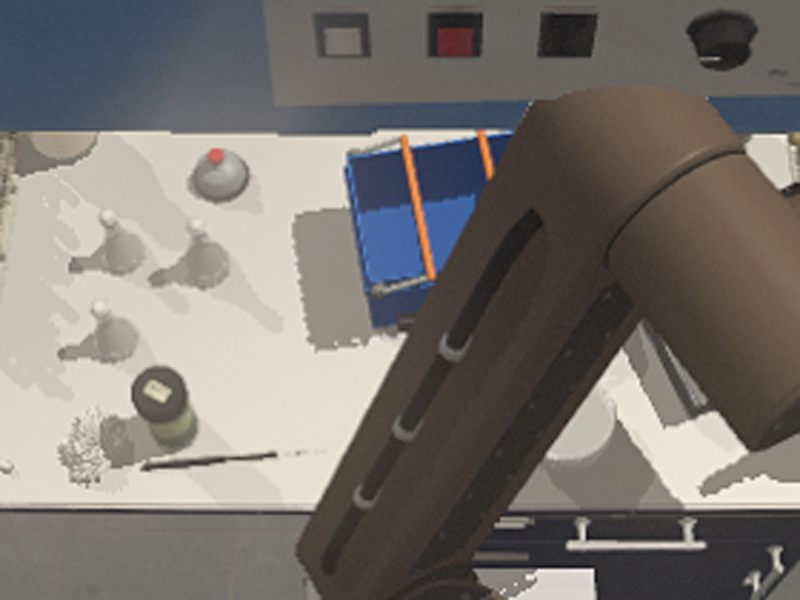

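View pics/top0.png

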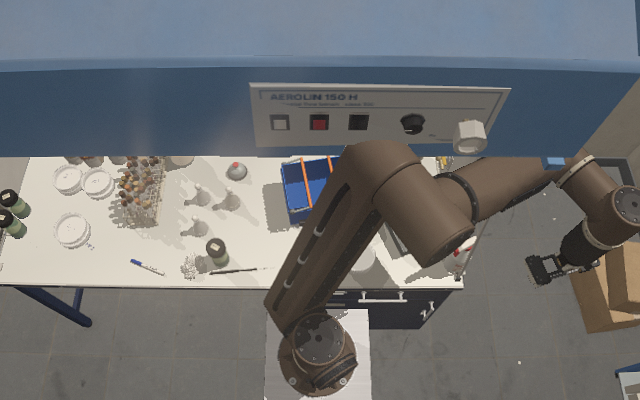

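The scene view shows three flasks and jar_a near them. The tote has both arms in, around (300,185) in each camera, and jar_b is behind it. The tray is behind the tote on the right, and the bell is left of the tote at about (215,250) in the scene. The robot blocks the top view of the tote and tray, so I'll swing it aside a little and measure.

```bash
cat > h.py <<'E'
from plant import *
import cv2,numpy as np
from scipy.optimize import least_squares
from scipy.spatial.transform import Rotation as Rot
CAL={n:get_calibration(n) for n in("scene","top")}
def KD(n):
    c=CAL[n]; return np.array([[c["fx"],0,c["cx"]],[0,c["fy"],c["cy"]],[0,0,1.]]),np.array(c["distortion"],float)
def proj(n,P):
    K,D=KD(n); V=np.diag([1.,-1,-1,1])@np.array(CAL[n]["view"])
    return cv2.projectPoints(np.atleast_2d(P).astype(float),cv2.Rodrigues(V[:3,:3])[0],V[:3,3],K,D)[0][:,0]
def ray(n,uv):
    K,D=KD(n); V=np.diag([1.,-1,-1,1])@np.array(CAL[n]["view"])
    d=cv2.undistortPoints(np.array([[uv]],float),K,D)[0,0]
    R=V[:3,:3]; return -R.T@V[:3,3], R.T@np.r_[d,1]
def onz(n,uv,z):
    o,d=ray(n,uv); return o+d*(z-o[2])/d[2]
def shot(n,f=None):
    im=camera(n)
    if f: cv2.imwrite(f"pics/{f}.png",im[:,:,::-1])
    return im
def down(yaw): # finger closing (tool y) along direction yaw in world xy
    y=np.array([np.cos(yaw),np.sin(yaw),0]);z=np.array([0,0,-1.])
    return Rot.from_matrix(np.c_[np.cross(y,z),y,z]).as_quat()
def blobs(m,amin=8):
    n,l,s,c=cv2.connectedComponentsWithStats(m.astype(np.uint8))
    return sorted([(s[i,4],c[i].round(1).tolist(),s[i,:4].tolist(),l==i) for i in range(1,n) if s[i,4]>=amin],key=lambda b:-b[0])
def orange(im):
    h=cv2.cvtColor(im,cv2.COLOR_RGB2HSV); return (h[...,0]>4)&(h[...,0]<17)&(h[...,1]>140)&(h[...,2]>110)
def red(im):
    h=cv2.cvtColor(im,cv2.COLOR_RGB2HSV); return ((h[...,0]<4)|(h[...,0]>174))&(h[...,1]>140)&(h[...,2]>90)
def ends(m):
    p=np.argwhere(m)[:,::-1].astype(float); c=p.mean(0); d=np.linalg.svd(p-c,full_matrices=0)[2][0]
    t=(p-c)@d; return (c+d*t.min()).round(1).tolist(),(c+d*t.max()).round(1).tolist()
E
python3 - <<'E'
from h import *
q=list(current_joint_pos()); q[0]=-1.32; move_joints(q)
for n in("scene","top"):
    im=shot(n,n+"1")
    for b in blobs(orange(im),25): print(n,"orange",b[:3],ends(b[3]))
    for b in blobs(red(im),6): print(n,"red",b[:3])
    for t in("tray","tray_grip","flask_a","jar_a","tote","plunger"):
        for d in masks_of(n,t)[:4]:
            ys,xs=np.where(d["mask"]); print(n,t,round(d["conf"],2),np.round(d["point"]),[xs.min(),xs.max(),ys.min(),ys.max()])
    print(n,"cam",ray(n,(320,200))[0].round())
a=cv2.imread("pics/scene1.png");b=cv2.imread("pics/top1.png")
cv2.imwrite("pics/c1.png",np.hstack([cv2.resize(a[120:300,200:440],(480,360)),cv2.resize(b[130:290,270:430],(320,320)).copy() if 0 else cv2.resize(b[130:310,270:430],(320,360))]))
E
```

```text
scene orange (np.int32(192), [300.9, 190.9], [270, 186, 64, 10]) ([269.9, 187.7], [333.0, 194.2])
scene orange (np.int32(163), [310.2, 180.4], [280, 177, 63, 8]) ([279.9, 177.6], [342.1, 183.3])
scene orange (np.int32(81), [70.3, 307.4], [64, 303, 14, 10]) ([76.2, 304.3], [63.9, 310.9])
scene orange (np.int32(78), [141.3, 321.7], [136, 318, 12, 9]) ([135.9, 324.7], [146.8, 318.6])
scene orange (np.int32(53), [72.3, 292.5], [67, 290, 11, 6]) ([67.0, 293.8], [77.3, 291.2])
scene orange (np.int32(50), [187.6, 314.4], [184, 311, 9, 8]) ([191.7, 313.1], [183.3, 315.8])
scene orange (np.int32(30), [562.2, 157.8], [557, 156, 11, 5]) ([556.9, 156.3], [566.7, 159.0])
scene red (np.int32(38), [425.1, 150.3], [421, 146, 7, 12])
scene red (np.int32(28), [566.3, 251.2], [562, 249, 9, 6])
scene red (np.int32(22), [214.8, 248.4], [212, 247, 7, 4])
scene tray 0.61 [377. 188.] [np.int64(354), np.int64(402), np.int64(168), np.int64(202)]
scene tray_grip 0.69 [376. 184.] [np.int64(354), np.int64(402), np.int64(167), np.int64(203)]
scene flask_a 0.72 [259. 268.] [np.int64(246), np.int64(271), np.int64(2
[... 1240 characters left out ...]
92), np.int64(208), np.int64(215), np.int64(236)]
top flask_a 0.71 [232. 200.] [np.int64(223), np.int64(240), np.int64(187), np.int64(211)]
top flask_a 0.52 [202. 196.] [np.int64(195), np.int64(211), np.int64(184), np.int64(205)]
top jar_a 0.85 [219. 252.] [np.int64(206), np.int64(230), np.int64(238), np.int64(267)]
top jar_a 0.57 [204. 194.] [np.int64(195), np.int64(211), np.int64(184), np.int64(205)]
top tote 0.89 [316. 192.] [np.int64(280), np.int64(357), np.int64(156), np.int64(228)]
top plunger 0.54 [306. 183.] [np.int64(287), np.int64(311), np.int64(158), np.int64(211)]
top plunger 0.45 [203. 195.] [np.int64(195), np.int64(211), np.int64(183), np.int64(206)]
top cam [-255.   15. 1547.]
```

View pics/c1.png

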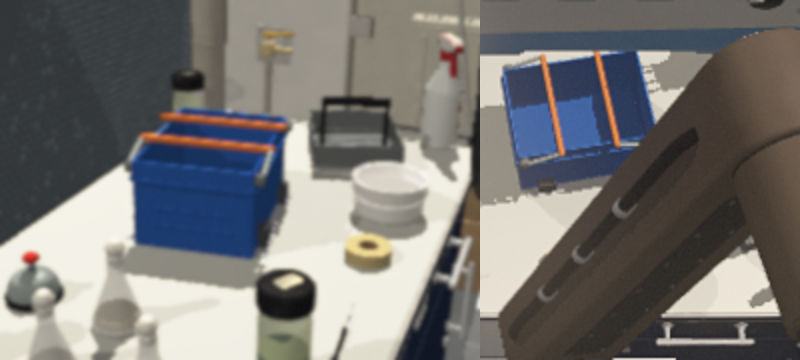

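View pics/scene1.png

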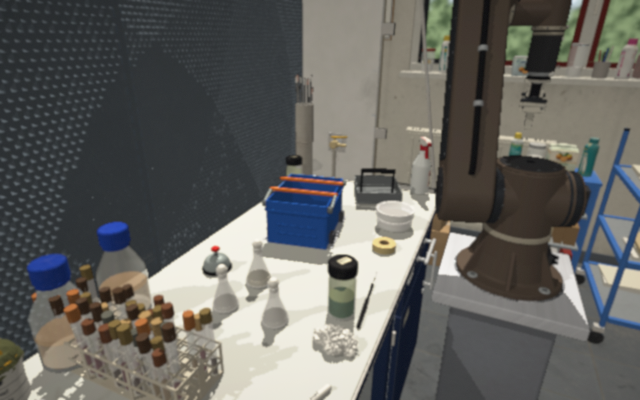

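The top view now shows the whole tote apart from its back edge, which the hood hides above row 156. The tray is still blocked there. The scene view confirms three flasks, at about (223,290), (259,265) and (274,305). I'll fit the poses now.

```bash
cat >> h.py <<'E'
def T2(p,l): # tote/tray frame -> world ; p=(x,y,yaw)
    l=np.atleast_2d(np.array(l,float)); c,s=np.cos(p[2]),np.sin(p[2])
    return np.c_[p[0]+c*l[:,0]-s*l[:,1],p[1]+s*l[:,0]+c*l[:,1],l[:,2]]
TH=np.linspace(0,2*np.pi,40)
def flaskpts(xy,r,H):
    C=np.c_[np.cos(TH),np.sin(TH),0*TH]; o=np.r_[xy,0]
    return np.vstack([o+C*r,o+C*r+[0,0,6],o+C*11+[0,0,H-11],o+C*7+[0,0,H-3],o+[0,0,H]])
def bbox(P): return np.r_[P[:,0].min(),P[:,0].max(),P[:,1].min(),P[:,1].max()]
def fitflask(obs): # {cam: bbox}
    out=[]
    for nm,r,H in(("big",30.5,111),("small",28.5,102)):
        f=lambda xy:np.hstack([bbox(proj(n,flaskpts(xy,r,H)))-(np.array(b)+[-.5+.5,.5+.5,0,1]) for n,b in obs.items()])
        s=least_squares(f,[500,250],x_scale=50,diff_step=1e-4); out.append((s.cost,nm,s.x.round(1).tolist(),s.fun.round(1).tolist()))
    return sorted(out)
E
python3 - <<'E'
from h import *
obs=[("scene",(92,45),(269.9,187.7)),("scene",(-92,45),(333.5,194.2)),("scene",(92,-45),(279.7,177.6)),("scene",(-92,-45),(342.6,183.3)),("top",(-92,45),(310.6,207.4)),("top",(-92,-45),(338.6,203.4))]
f=lambda p:np.hstack([proj(n,T2(p,[*l,132]))[0]-(np.array(uv)+.3) for n,l,uv in obs])
s=least_squares(f,[600,0,0],x_scale=[50,50,.2],diff_step=1e-5); print("tote",s.x.round(3),s.fun.round(1))
for k,(a,b) in {1:([246,271,239,288],[223,240,187,211]),2:([261,288,278,328],[192,208,215,236]),3:([212,238,264,313],[195,211,184,205])}.items():
    for r in fitflask({"scene":a,"top":b}): print(k,r)
print("jar",onz("scene",(342,254),125),onz("top",(215,245),125))
im=cv2.imread("pics/top0.png")[:,:,::-1]; h=red(im); print([b[:3] for b in blobs(h,3)])
print("bell scene",onz("scene",(214.8,248.9),59)); print(proj("top",onz("scene",(214.8,248.9),59)))
for z in(0,200,400,600,800): print("hood edge",z,onz("top",(300,156),z).round())
print("tray h",[onz("scene",uv,97).round() for uv in((361,170),(395,171))])
E
```

```text
tote [ 5.39848e+02 -6.14200e+00  1.82000e-01] [ 0.9 -0.1  1.7 -0.2  1.2 -0.4 -1.4 -0.5 -0.8 -1.  -1.  -1.5]
1 (np.float64(0.7803764400900554), 'big', [518.9, 294.9], [0.0, 0.7, -0.1, 0.4, -0.0, -0.3, -0.3, -0.9])
1 (np.float64(7.399554014914526), 'small', [520.5, 292.9], [0.8, -0.3, 2.9, -0.8, 1.2, -0.3, 0.6, -1.8])
2 (np.float64(2.478366092241403), 'small', [419.6, 396.0], [-0.2, 0.4, -1.9, 0.8, -0.6, -0.3, -0.1, -0.1])
2 (np.float64(20.672741112790007), 'big', [418.3, 397.9], [-1.1, 1.6, -5.2, 2.4, -1.8, -0.3, -0.9, 0.8])
3 (np.float64(1.5710500592313288), 'small', [536.9, 398.6], [-0.1, 0.8, -0.9, 0.1, -0.5, -0.9, -0.8, -0.2])
3 (np.float64(15.367870812709365), 'big', [535.2, 400.5], [-1.0, 1.9, -4.1, 1.5, -1.6, -0.9, -1.6, 0.8])
jar [318.11321198 297.70251862 125.        ] [312.37045008 314.2534056  125.        ]
[(np.int32(39), [318.2, 123.7], [316, 120, 6, 9]), (np.int32(20), [455.6, 252.4], [454, 249, 4, 8]), (np.int32(4), [469.0, 248.5], [468, 248, 3, 2])]
bell scene [637.42051536 297.47966091  59.        ]
[[231.43785255 165.38799884]]
hood edge 0 [713.  60.   0.]
hood edge 200 [588.  54. 200.]
hood edge 400 [463.  48. 400.]
hood edge 600 [338.  43. 600.]
hood edge 800 [212.  37. 800.]
tray h [array([ 475., -307.,   97.]), array([ 365., -348.,   97.])]
```

```bash
cat >> h.py <<'E'
TOTE=np.array([539.8,-6.1,0.182])
def best(pos,yaw):
    c=[]
    for y in(yaw,yaw+np.pi):
        q=solve_ik(list(pos),list(down(y)))
        if q is not None: c.append((abs(q[5]),y))
    if not c: raise Unreachable(f"{pos}")
    return down(min(c)[1])
def goto(pos,yaw):
    move_ptp([float(v) for v in pos],[float(v) for v in best(pos,yaw)])
def L(pos,v=150): line_to([float(a) for a in pos],v)
def F(): return np.round(current_contact_force(),1)
def barpos(side,th):
    ph=np.arctan2(19,-60)-th
    return T2(TOTE,[0,side*(105+63*np.cos(ph)),113+63*np.sin(ph)])[0]
def bail(side,a,b,dz=13,n=9):
    yaw=TOTE[2]+np.pi/2
    p=barpos(side,a); move_gripper(26)
    goto(p+[0,0,110],yaw); L(p-[0,0,dz],120); print("at bar",F())
    for th in np.linspace(a,b,n)[1:]:
        L(barpos(side,th)-[0,0,dz],130)
        f=F()
        if np.linalg.norm(f)>15: print("th",th,f)
    L(barpos(side,b)+[0,0,110],200); print("done",F(),current_t())
E
python3 - <<'E'
from h import *
print("jar_b",onz("scene",(294,158),125).round())
p=current_tcp_pos(); L(p+np.array([0,0,110]),250)
bail(1,0,3.04)
for n in("scene",): 
    im=shot(n,n+"2"); cv2.imwrite("pics/c2.png",cv2.resize(im[130:310,180:440,::-1],(780,540)))
E
```

```text
jar_b [ 707. -251.  125.]
at bar [-0.6 -0.5 -0.5]
done [-0.4 -0.2 -0.2] 11.9583
```

View pics/c2.png

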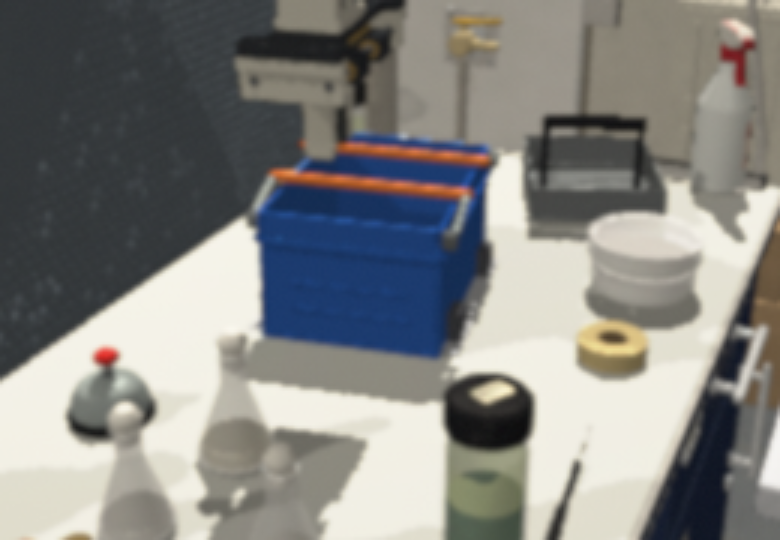

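```bash
python3 - <<'E'
from h import *
p=current_tcp_pos(); print(p,proj("scene",p),proj("top",p),barpos(1,3.04),barpos(1,0),current_width())
shot("top","top2"); im=cv2.imread("pics/top2.png"); cv2.imwrite("pics/c3.png",cv2.resize(im[130:290,200:440],(720,480)))
E
```

```text
[508.8635993  157.43755228 209.03064394] [[289.47398694 179.1701675 ]] [[266.31205966 176.0880161 ]] [509.63147831 157.82683012 100.17010839] [531.66610064  38.09720501 132.0191774 ] 26.022254468741217
```

View pics/c3.png

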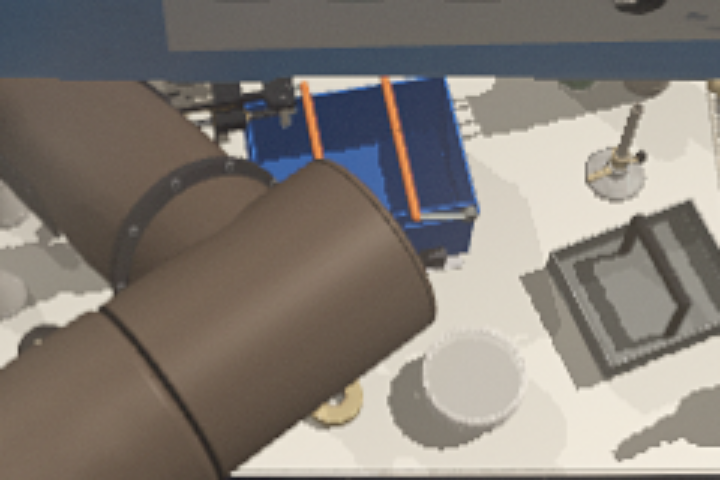

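The tray is clear in the top view, at about (425,230). The bar slipped out from under the rising fingers, because the cage was too loose for the steep start of the arc. I'll go deeper and close the cage to 14 mm once it's round the bar.

```bash
sed -i 's/dz=13,n=9/dz=22,n=13/; s/print("at bar",F())/print("at bar",F()); move_gripper(13,10); print("caged",F(),round(current_width(),1))/; s/    L(barpos(side,b)+\[0,0,110\],200)/    move_gripper(26); L(barpos(side,b)+[0,0,110],200)/' h.py
python3 - <<'E'
from h import *
bail(1,0,3.04)
im=shot("scene","scene3")
for b in blobs(orange(im),60): print(b[:3])
print(proj("scene",np.array([barpos(1,0),barpos(1,3.04)])))
E
```

```text
at bar [0.6 0.2 0.3]
caged [ 0.1 -0.6 -0.8] 13.2
done [ 0.5 -0.8 -0.7] 19.2167
(np.int32(220), [292.1, 220.3], [255, 215, 72, 11])
(np.int32(127), [316.9, 181.0], [293, 178, 50, 7])
(np.int32(83), [70.3, 307.5], [64, 303, 14, 10])
(np.int32(77), [141.3, 321.8], [136, 318, 12, 9])
[[302.73408538 191.01297119]
 [289.82577269 220.01268398]]
```

```bash
python3 - <<'E'
from h import *
bail(-1,0,3.04)
im=shot("scene","scene4"); t=shot("top","top4")
for b in blobs(orange(im),40)[:4]: print(b[:3])
for b in blobs(orange(t),20)[:4]: print("top",b[:3],ends(b[3]))
print(proj("scene",np.array([barpos(-1,0),barpos(-1,3.04)])),proj("top",np.array([barpos(1,3.04),barpos(-1,3.04)])))
for n in("scene","top"):
    for d in masks_of(n,"flask_a")[:5]:
        ys,xs=np.where(d["mask"]); print(n,round(d["conf"],2),[xs.min(),xs.max(),ys.min(),ys.max()])
cv2.imwrite("pics/c4.png",np.hstack([cv2.resize(im[130:330,180:440,::-1],(390,300)),cv2.resize(t[130:330,160:420,::-1],(390,300))]))
E
```

```text
at bar [-0.8 -0.2 -0.5]
caged [-1.  -0.  -0.2] 12.8
th 0.5066666666666667 [-3.6 13.4 10.7]
done [-1.1  0.4 -0.4] 26.725
(np.int32(203), [291.2, 220.3], [255, 215, 72, 11])
(np.int32(82), [70.2, 307.5], [64, 303, 14, 10])
(np.int32(78), [141.3, 321.7], [136, 318, 12, 9])
(np.int32(53), [72.3, 292.5], [67, 290, 11, 6])
top (np.int32(82), [369.4, 181.8], [364, 164, 12, 38]) ([364.5, 163.9], [374.6, 201.1])
[[310.84097506 180.24693327]
 [320.06238359 177.11477066]] [[268.86672926 192.27386639]
 [367.39160697 176.58415871]]
scene 0.98 [np.int64(261), np.int64(288), np.int64(277), np.int64(328)]
scene 0.65 [np.int64(246), np.int64(271), np.int64(239), np.int64(288)]
scene 0.6 [np.int64(213), np.int64(238), np.int64(264), np.int64(312)]
top 0.77 [np.int64(196), np.int64(208), np.int64(184), np.int64(205)]
top 0.63 [np.int64(192), np.int64(208), np.int64(216), np.int64(236)]
```

View pics/c4.png

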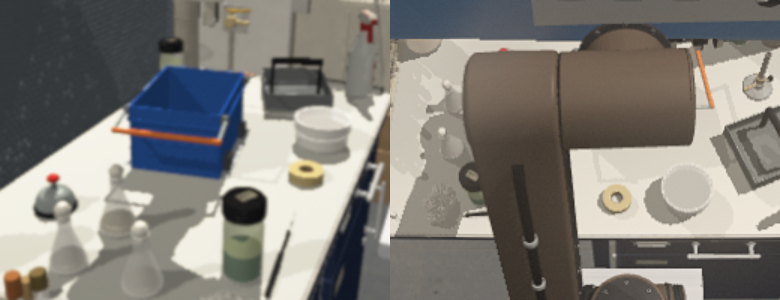

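Both arms are out and exactly three flasks stand at left. Picking the flasks next.

```bash
cat >> h.py <<'E'
def flask(xy,g,slot,yaw=0.0):
    zt=g-19; p=np.r_[xy,zt]
    move_gripper(60); goto(p+[0,0,90],yaw); f0=F(); L(p,150)
    move_gripper(5,20); w=current_width(); L(p+[0,0,20],60); L(p+[0,0,175],250)
    print("lift w",round(w,1),round(current_width(),1),F()-f0)
    s=T2(TOTE,[*slot,zt+5.0])[0]
    goto(s+[0,0,165],TOTE[2]+np.pi/2); print("w",round(current_width(),1))
    L(s+[0,0,15],200); L(s,40); print("down",F()-f0)
    move_gripper(44); L(s+[0,0,20],60); L(s+[0,0,170],300); print("t",current_t())
E
python3 - <<'E'
from h import *
flask((518.9,294.9),88,(40,50))
im=shot("scene","scene5"); cv2.imwrite("pics/c5.png",cv2.resize(im[130:330,180:440,::-1],(520,400)))
E
```

```text
lift w 32.8 32.8 [-1.  -1.5 -2.7]
w 32.8
down [ 0.1 -0.7 -1.2]
t 37.375
```

View pics/c5.png

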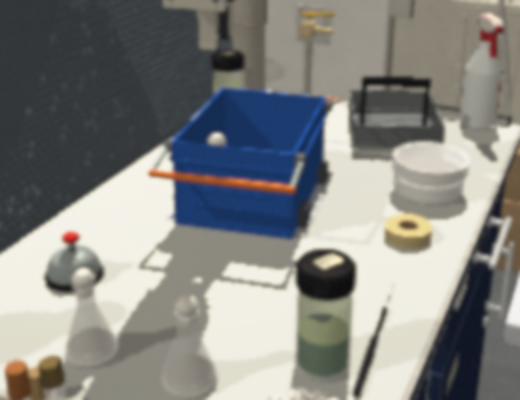

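The first flask's plug shows inside the tote at about (288,200). On to the other two.

```bash
python3 - <<'E'
from h import *
print("pred",proj("scene",T2(TOTE,[40,50,104])))
flask((536.9,398.6),80,(40,-50))
flask((419.6,396.0),80,(-40,50))
q=list(current_joint_pos())
p=T2(TOTE,[0,167,320])[0]; goto(p,TOTE[2]+np.pi/2)
t=shot("top","top6")
for d in masks_of("top","flask_a"): print("top",round(d["conf"],2),np.round(d["point"]))
im=shot("scene","scene6")
for n,sl,h in(("a",(40,50),104),("b",(40,-50),95),("c",(-40,50),95)): print(n,[proj(c,T2(TOTE,[*sl,h])).round() for c in("scene","top")])
cv2.imwrite("pics/c6.png",np.hstack([cv2.resize(im[150:270,230:390,::-1],(400,300)),cv2.resize(t[130:250,240:400,::-1],(400,300))]))
E
```

```text
pred [[288.47425569 199.62112463]]
lift w 30.4 30.7 [-0.6  0.1 -1.6]
w 30.7
down [-0.9  0.2 -1.6]
t 47.6667
lift w 30.4 30.6 [ 0.6  0.4 -1.3]
w 30.9
down [-0.6  1.   0.2]
t 58.1417
top 0.8 [331. 181.]
top 0.48 [302. 188.]
a [array([[288., 200.]]), array([[302., 176.]])]
b [array([[298., 190.]]), array([[331., 173.]])]
c [array([[316., 206.]]), array([[306., 198.]])]
```

View pics/c6.png

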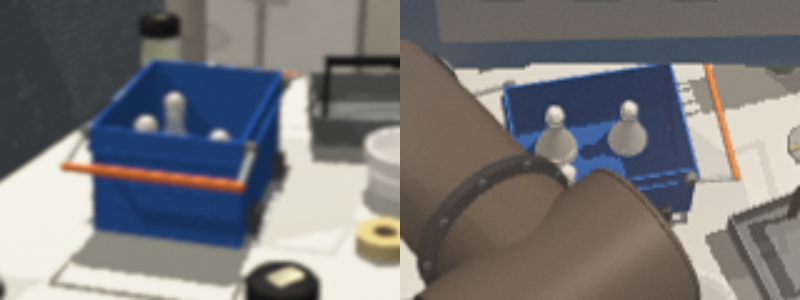

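All three flasks stand upright in the tote. Swinging the arms back in.

```bash
python3 - <<'E'
from h import *
bail(1,3.04,0)
bail(-1,3.04,0)
p=T2(TOTE,[0,-45,330])[0]
im=shot("scene","scene7"); t=shot("top","top7")
for b in blobs(orange(im),60)[:4]: print(b[:3])
for b in blobs(orange(t),20)[:4]: print("top",b[:3])
for n in("scene","top"):
    for tt in("tray","tray_grip"):
        for d in masks_of(n,tt)[:2]:
            ys,xs=np.where(d["mask"]); print(n,tt,round(d["conf"],2),np.round(d["point"]),[xs.min(),xs.max(),ys.min(),ys.max()],len(xs))
cv2.imwrite("pics/c7.png",np.hstack([cv2.resize(im[150:230,260:420,::-1],(800,400)),])); cv2.imwrite("pics/c8.png",cv2.resize(t[180:280,370:490,::-1],(720,600)))
E
```

```text
at bar [ 0.5 -0.3 -0.8]
caged [ 0.1 -0.2  0.6] 13.0
done [-0.6  0.7 -0.8] 66.4083
at bar [ 0.6 -0.1 -0.4]
caged [-0.6 -0.1 -0.5] 13.2
done [ 0.8 -0.1  0.1] 75.3333
(np.int32(204), [291.7, 220.4], [255, 215, 72, 11])
(np.int32(82), [70.2, 307.5], [64, 303, 14, 10])
(np.int32(77), [141.3, 321.8], [136, 318, 12, 9])
top (np.int32(99), [368.4, 178.2], [362, 156, 14, 46])
scene tray 0.86 [376. 189.] [np.int64(352), np.int64(401), np.int64(172), np.int64(208)] 1378
scene tray_grip 0.78 [373. 187.] [np.int64(353), np.int64(401), np.int64(172), np.int64(208)] 1372
top tray 0.75 [406. 230.] [np.int64(371), np.int64(438), np.int64(199), np.int64(257)] 2510
top tray_grip 0.79 [403. 225.] [np.int64(371), np.int64(438), np.int64(200), np.int64(257)] 2499
```

View pics/c7.png

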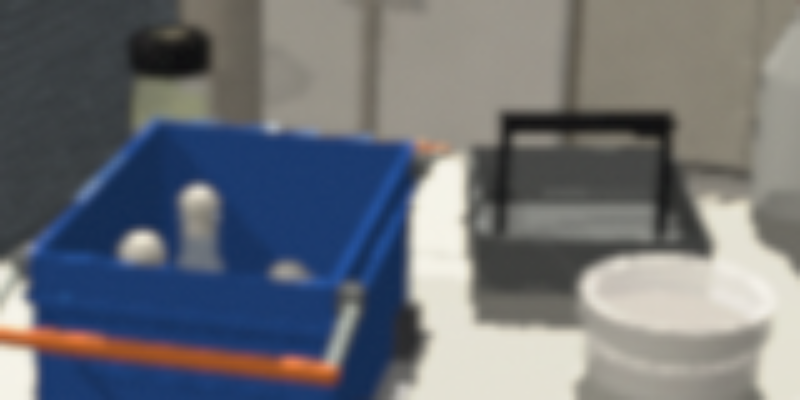

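View pics/c8.png

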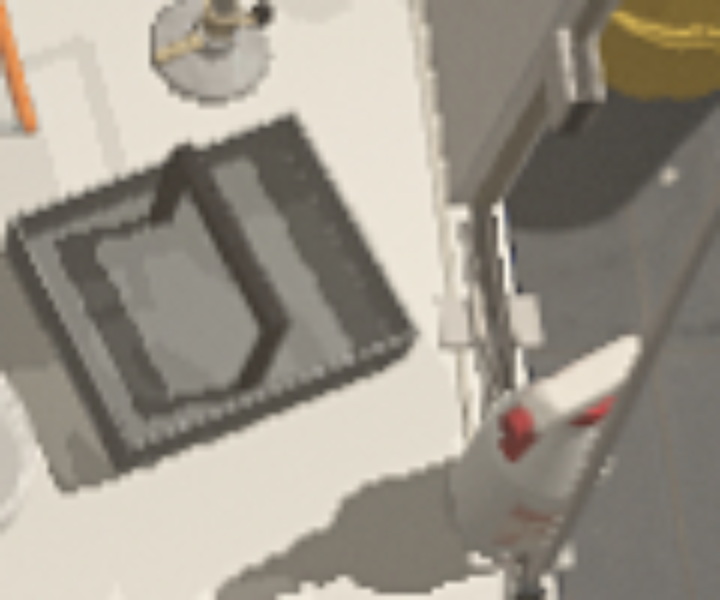

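The tray is in full view in both cameras. The arms stayed out: near that stop the bar has to move almost straight up, and the open cage just slid off. I'll grip the bar lightly and follow the arc relative to where the grip sits.

```bash
cat >> h.py <<'E'
def bailgrip(side,a,b,n=15):
    yaw=TOTE[2]+np.pi/2; p=barpos(side,a); move_gripper(26)
    goto(p+[0,0,110],yaw); L(p-[0,0,19],120); move_gripper(13); print("caged",F())
    move_gripper(2,12); print("grip",F(),round(current_width(),1))
    p0=np.array(current_tcp_pos())
    for th in np.linspace(a,b,n)[1:]:
        L(p0+barpos(side,th)-p,130); f=F()
        if np.linalg.norm(f)>6: print("th",round(th,2),f)
    print("w",round(current_width(),1)); move_gripper(26); L(p0+barpos(side,b)-p+[0,0,110],200); print("done",F(),current_t())
E
python3 - <<'E'
from h import *
bailgrip(1,3.04,0.03)
im=shot("scene","scene8")
for b in blobs(orange(im),60)[:2]: print(b[:3])
bailgrip(-1,3.04,0.03)
im=shot("scene","scene9");t=shot("top","top9")
for b in blobs(orange(im),60)[:3]: print(b[:3])
for b in blobs(orange(t),20)[:4]: print("top",b[:3],ends(b[3]))
E
```

```text
caged [-0.4 -0.7  0.2]
grip [ 2.2 -3.1  0.8] 9.8
th 2.18 [-5.5  9.6  6.4]
th 1.96 [-5.   9.  10.1]
th 1.75 [-5.3  7.4 12.4]
th 1.54 [-2.   3.6 10.1]
th 1.32 [0.2 1.3 8.7]
w 9.5
done [-0.6 -0.5 -0.5] 84.9167
(np.int32(187), [301.2, 191.0], [270, 186, 64, 10])
(np.int32(81), [70.3, 307.4], [64, 303, 14, 10])
caged [-0.7  0.2  0.3]
grip [ 1.1 -2.3 -0.2] 9.3
th 2.4 [ 1.7 -5.6  1.8]
th 2.18 [ 1.4 -9.4  5.6]
th 1.96 [ -0.2 -10.9  10.1]
th 1.75 [-1.1 -7.8 12.9]
th 1.54 [-1.5 -4.3 12.5]
th 1.32 [-0.8 -0.6 11.5]
th 1.1 [0.3 1.1 8.6]
th 0.46 [4.8 3.6 0.5]
th 0.24 [5.  3.5 1.1]
w 9.5
done [-0.7 -0.8 -0.5] 94.2667
(np.int32(176), [300.8, 191.0], [270, 186, 64, 10])
(np.int32(164), [310.1, 180.3], [280, 177, 63, 8])
(np.int32(81), [70.3, 307.4], [64, 303, 14, 10])
top (np.int32(34), [331.6, 172.2], [330, 165, 5, 15]) ([330.3, 165.1], [332.8, 179.2])
```

```bash
cat >> h.py <<'E'
DIR=np.c_[np.cos(TH[:-1]),np.sin(TH[:-1])]
def traypts(p,zt,z0=0):
    l=[(sx*75,sy*90,z) for sx in(1,-1) for sy in(1,-1) for z in(10,zt)]+[(sx*59,sy*7,z) for sx in(1,-1) for sy in(1,-1) for z in(89,105)]
    return T2(p,np.array(l,float)+[0,0,z0])
def fittray(masks,x0,z0=0,skip=()):
    obs={n:((np.argwhere(m)[:,::-1]+.5)@DIR.T).max(0)+.3 for n,m in masks.items()}
    f=lambda v:np.hstack([(proj(n,traypts(v[:3],v[3],z0))@DIR.T).max(0)-o for n,o in obs.items()])
    s=least_squares(f,[*x0,60],x_scale=[50,50,.3,10],diff_step=1e-5,loss="soft_l1"); return s.x,s.fun
E
python3 - <<'E'
from h import *
M={}
for n in("scene","top"):
    shot(n,n+"10"); d=[d for d in masks_of(n,"tray") if d["mask"].sum()>600]; print(n,[(round(x["conf"],2),int(x["mask"].sum())) for x in d]); M[n]=d[0]["mask"]
for ms in(M,{"top":M["top"]},{"scene":M["scene"]}):
  for y0 in(.4,):
    x,r=fittray(ms,(430,-320,y0)); print(list(ms),x.round(3),np.abs(r).mean().round(2),np.abs(r).max().round(1))
im=cv2.imread("pics/top10.png");x,_=fittray(M,(430,-320,.4))
for q in proj("top",traypts(x[:3],x[3])): cv2.circle(im,tuple(int(round(v)) for v in q),0,(0,255,0),-1)
im2=cv2.imread("pics/scene10.png")
for q in proj("scene",traypts(x[:3],x[3])): cv2.circle(im2,tuple(int(round(v)) for v in q),0,(0,255,0),-1)
cv2.imwrite("pics/c9.png",np.hstack([cv2.resize(im[180:280,360:460],(400,400)),cv2.resize(im2[140:240,330:430],(400,400))]))
E
```

```text
scene [(0.96, 1518)]
top [(0.72, 2444)]
['scene', 'top'] [ 4.14320e+02 -2.95224e+02  4.05000e-01  3.36890e+01] 1.03 5.8
['top'] [ 4.16304e+02 -2.95000e+02  3.92000e-01  3.11920e+01] 0.42 1.7
['scene'] [ 413.924 -298.703    0.416   33.11 ] 1.39 5.6
```

View pics/c9.png

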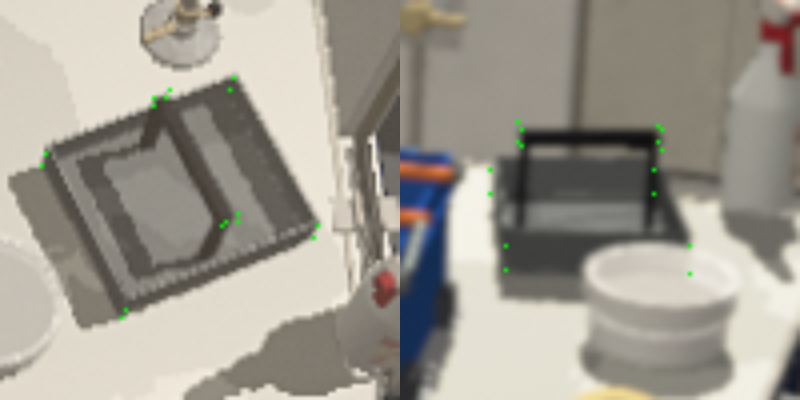

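```bash
python3 - <<'E'
from h import *
H=[("top",(57,0,99),(400.8,205)),("top",(-57,0,99),(416.9,234.2)),("scene",(57,0,97),(360.5,173.8)),("scene",(-57,0,97),(394.5,174.5))]
C=[("top",(75,90),(371.2,218)),("top",(75,-90),(418.8,199.3)),("top",(-75,-90),(439.3,236.5)),("top",(-75,90),(390.7,255.5)),("scene",(75,90),(354,199)),("scene",(75,-90),(354.5,179.7))]
def f(v): return np.hstack([proj(n,T2(v,l))[0]-uv for n,l,uv in H]+[proj(n,T2(v,[*l,v[3]]))[0]-uv for n,l,uv in C[:K]])
for K in(0,4,6):
    s=least_squares(f,[415,-300,.4,60],x_scale=[50,50,.3,10],diff_step=1e-5); print(K,s.x.round(3),s.fun.round(1))
E
```

```text
0 [ 4.12473e+02 -2.95359e+02  3.93000e-01  6.00000e+01] [-0.3 -0.2 -0.1  0.3  0.1 -0.5 -0.1 -0.7]
4 [ 4.12748e+02 -2.94804e+02  3.89000e-01  3.86740e+01] [-0.4 -0.3 -0.3  0.3 -0.  -0.5 -0.2 -0.6  0.  -0.7 -0.2 -0.   0.3  0.2
  0.3  0.8]
6 [ 4.12816e+02 -2.94715e+02  3.75000e-01  3.94000e+01] [-0.2 -0.4 -0.6  0.3 -0.1 -0.6 -0.2 -0.5  0.1 -1.2  0.3  0.1  0.3  0.6
 -0.2  0.5  1.5 -0.1 -1.2  0.3]
```

```bash
python3 - <<'E'
from h import *
TR=np.array([412.7,-295.0,.388]); hp=np.r_[TR[:2],80.]
p=np.array(current_tcp_pos()); L(p+[0,0,60],200)
move_gripper(50); goto(hp+[0,0,120],TR[2]+np.pi/2); f0=F(); L(hp+[0,0,40],200); L(hp,80); print("f",F()-f0)
move_gripper(2,45); print("grip",round(current_width(),1),F()-f0,current_moment().round(2))
L(hp+[0,0,30],60); print(F()-f0,current_moment().round(2),round(current_width(),1)); L(hp+[0,0,220],200)
m=T2(TOTE,[0,0,300])[0]; goto(m,TOTE[2]+np.pi/2); print(F()-f0,round(current_width(),1),current_joint_pos().round(2))
L(T2(TOTE,[0,0,232])[0],100)
im=shot("scene","scene11");t=shot("top","top11")
cv2.imwrite("pics/c11.png",cv2.resize(im[80:260,200:400,::-1],(660,594)))
E
```

```text
f [-1.2 -0.9  0.4]
grip 13.6 [-1.5  0.3  0.9] [ 0.59  0.24 -0.02]
[-0.4 -1.  -4.2] [ 0.05 -0.04 -0.02] 13.7
[-0.9 -1.3 -4.7] 13.6 [ 0.35  0.09 -0.17  0.   -1.31  1.4 ]
```

View pics/c11.png

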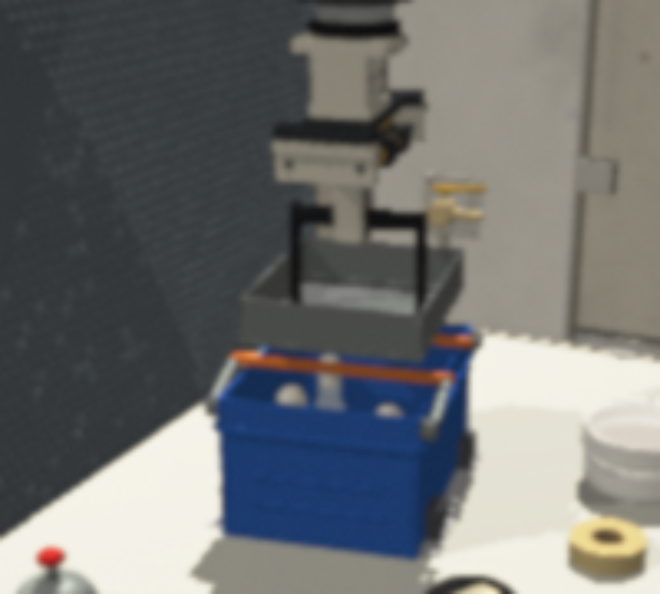

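The tray hangs level over the tote, gripped at mid-handle. Lowering it.

```bash
python3 - <<'E'
from h import *
for z in(222,217,213,210,208,207):
    L(T2(TOTE,[0,0,z])[0],30); f=F(); print(z,f,current_moment().round(2),np.round(current_tcp_pos()[2],1))
    if f[2]>6: break
E
```

```text
222 [ 0.5  0.3 -4.6] [-0.05  0.12 -0.01] 221.8
217 [ 0.6 -0.1 -5.3] [-0.08  0.11 -0.  ] 216.7
213 [ 0.1  1.1 -5.2] [-0.13  0.06 -0.02] 212.7
210 [-0.3 -0.1 -5.3] [-0.14  0.13 -0.  ] 209.8
208 [ 0.1  0.3 -3.9] [-0.11  0.13  0.01] 207.8
207 [ 0.2  0.2 -4.3] [-0.14  0.14  0.01] 207.0
```

```bash
python3 - <<'E'
from h import *
for z in(206.3,205.6,204.9,204.2,203.5):
    L(T2(TOTE,[0,0,z])[0],20); f=F(); print(z,f)
    if f[2]>-1: break
move_gripper(40); p=np.array(current_tcp_pos()); L(p+[0,0,40],60); L(p+[0,0,110],200)
im=shot("scene","scene12");t=shot("top","top12")
q=T2(TOTE,[[57,0,224],[-57,0,224]]); print("handle pred",proj("scene",q).round(1).tolist(),proj("top",q).round(1).tolist())
for n,i in(("top",t),("scene",im)):
    for d in masks_of(n,"plunger")[:3]:
        ys,xs=np.where(d["mask"]);print(n,round(d["conf"],2),np.round(d["point"],1),[xs.min(),xs.max(),ys.min(),ys.max()])
    for b in blobs(red(i),3): print(n,b[:3])
cv2.imwrite("pics/c12.png",np.hstack([cv2.resize(im[130:260,220:360,::-1],(400,371)),cv2.resize(t[130:260,210:350,::-1],(400,371))]))
E
```

```text
206.3 [-1.1 -1.1 -0.3]
handle pred [[287.3, 152.8], [327.1, 155.9]] [[315.7, 149.9], [322.5, 180.9]]
top (np.int32(34), [318.1, 123.5], [316, 120, 7, 9])
top (np.int32(5), [456.2, 249.6], [455, 249, 3, 2])
top (np.int32(3), [469.3, 248.3], [469, 248, 2, 2])
scene (np.int32(39), [425.0, 150.2], [421, 146, 7, 12])
scene (np.int32(22), [214.8, 248.4], [212, 247, 7, 4])
scene (np.int32(5), [429.2, 144.6], [428, 144, 3, 2])
```

View pics/c12.png

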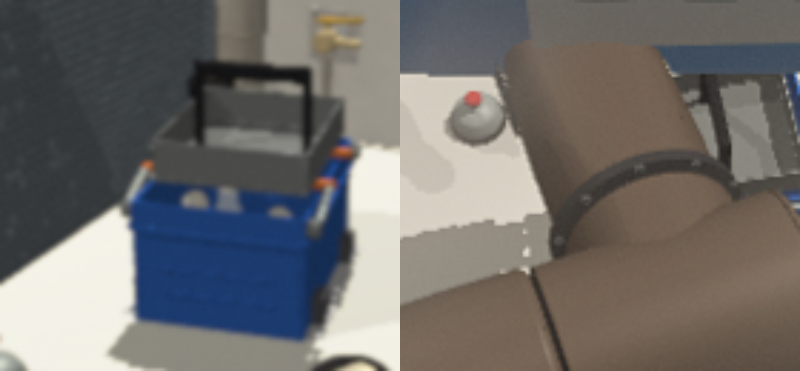

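The tray sits level on the bars. In the scene its handle runs (288,153)–(329,155), against a prediction of (287,153)–(327,156). The bell head is at about (235.6,164) in the top view and (215,248) in the scene, so I'll press it with closed fingers.

```bash
python3 - <<'E'
from h import *
o=[("scene",(215.3,247.9)),("top",(235.7,164.0))]
s=least_squares(lambda v:np.hstack([proj(n,[*v,60])[0]-uv for n,uv in o]),[637,290],x_scale=50,diff_step=1e-5); print(s.x.round(1),s.fun.round(1),[onz(n,uv,60).round(1) for n,uv in o])
b=np.r_[s.x,0]
p=np.array(current_tcp_pos()); L([p[0],p[1],340],250)
move_gripper(0,20); goto(b+[0,0,220],np.pi/4); f0=F(); L(b+[0,0,75],150)
for z in np.arange(66,47,-1.5):
    L(b+[0,0,z],25); f=F()-f0; print(round(z,1),f,np.round(current_tcp_pos()[2],1))
    if f[2]>9: break
im=shot("scene","scene13"); cv2.imwrite("pics/c13.png",cv2.resize(im[190:280,160:280,::-1],(480,360)))
E
```

```text
[642.4 287.7] [ 0.3 -1.7 -1.4  0. ] [array([638.1, 294.5,  60. ]), array([642.5, 282.7,  60. ])]
66.0 [0.3 0.3 0.3] 65.8
64.5 [-0.7  0.7  0.5] 64.4
63.0 [0.5 0.8 1.4] 62.9
61.5 [1.3 2.  0.5] 61.3
60.0 [0.6 1.9 1.7] 60.1
58.5 [-0.2  1.1  2.1] 58.6
57.0 [1.3 1.6 2.6] 57.0
55.5 [0.  0.  3.9] 55.6
54.0 [0.5 1.6 4.1] 54.1
52.5 [0.6 0.8 5.5] 52.6
51.0 [-1.2  0.7  8.1] 51.7
49.5 [-3.1  0.  15.2] 51.3
```

View pics/c13.png

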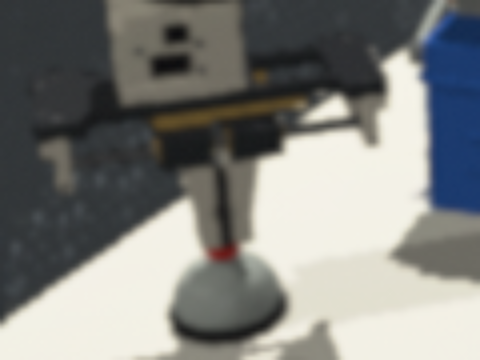

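The plunger is at its stop: force rose along the spring and then hard to 15 N. I'll retreat, check, and hand in.

```bash
python3 - <<'E'
from h import *
pause(0.3); p=np.array(current_tcp_pos()); L([p[0],p[1],100],80); L([p[0],p[1],240],200); pause(.5)
q=list(current_joint_pos()); q[0]+=.25; move_joints(q); print(F(),current_t())
im=shot("scene","scene14");t=shot("top","top14")
cv2.imwrite("pics/c14.png",np.hstack([cv2.resize(im[130:260,200:340,::-1],(400,371)),cv2.resize(t[130:260,210:350,::-1],(400,371))]))
E
```

```text
[ 0.6  0.1 -0.2] 117.575
```

View pics/c14.png

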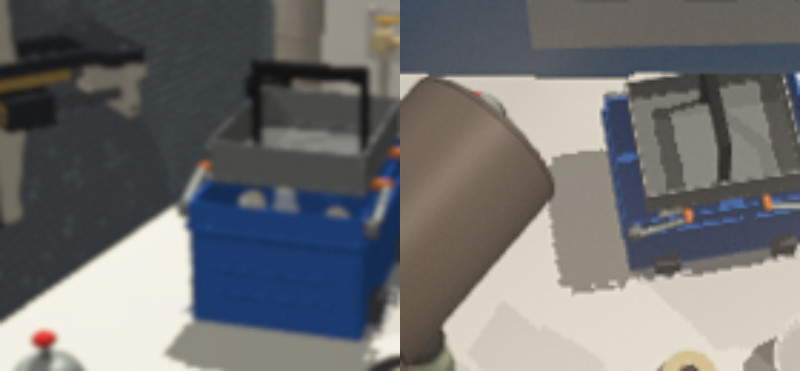

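The tray is square on both arms, the flasks are still upright beneath it, the plunger is up, and the robot is clear of everything.

```bash
python3 -c "
from plant import *
print(close_job())"
```

```text
the job is handed in; nothing more can be done
None
```

I handed the job in at about 118 s of the 210 s allowed, but the verdict was not shown to me: all three flasks present stand in the tote, both arms are in, the tray is nested on them, the bell was pressed to its stop and came back up, and I did not touch either jar.

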